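# Lock the bottle-retaining bar of a bench shaker

## Robot

A 6-joint arm with a two-finger parallel gripper is mounted at the origin on a cart in front of the work surface, level with it; the furniture and walls round the work are solid. World frame = base frame: x ahead of the robot, y to its left, z up, the work surface at z = 0. Lengths are in m, angles in degrees, forces in N, time in s.
With the tool pointing down it reaches from about 0.275 to 0.825 m from the base axis. Payload 4.9 kg.
Tool frame: the origin (TCP) lies at the very end of the fingers, on their centre line; the grasp point (between the pads) lies 19 mm behind it; z points along the fingers, y is the direction in which the jaws open and shut (so a half turn about z gives the same grasp; the last joint's range is limited). The gripper opens to 85 mm and grips with 20 to 120 N. Pads are 22 mm wide; open, the fingers measure 114 mm over their backs; the gripper's body (76 mm by 85 mm) begins 54 mm behind the grasp point. The pads swing forward as they close: fully open they stand 13 mm farther back than shut.
Start: joints at [-75.298, 18.69, -11.035, 60.275, 0, 82.311], TCP at [0.21, -0.509, 0.231] pointing down, gripper open.
Joint ranges: [-152.03, 152.03], [-55.5, 102.48], [-74.3, 77.21], [-110.64, 120.58], [-84.22, 78.4], [-180, 180]. Speed limits (degrees/s): [147.25, 147.25, 180, 180, 180, 180].

## Interface

Orientations are given as [roll, pitch, yaw] about the fixed x, y, z axes, in that order (R = Rz(yaw) Ry(pitch) Rx(roll)).
In Python, from workcell import observe, snapshot, close_job gives the robot as it stands. The module is installed in compiled form; this text tells all that it offers.
- The arm moves only by the tool carry_out, never from a script. Its argument "steps" is a list of rows, each a list of 3 entries, a list of its own where there are three numbers: the opening in per cent of the stroke, from 0 (shut) to 100 (fully open), then the shift along the tool's x, y, z in units of 50 mm (1.0 is 50 mm), then the turn, a rotation vector about the tool's x, y, z in rad. A call has 1 to 12 rows; each row shifts and turns the pose as measured when the row begins, along the tool's axes as they then stand; what a row does not reach is not made up. A row lasts 1/10 s, in which the tool goes at most 50 mm and 8.59 degrees, less where a joint would pass 70% of its speed; a pose out of reach is approached as far as the arm can. A call is refused whole if a number of a shift passes 1 or a number of a turn 0.15, either way. A call with a gripper value outside its range is refused whole. The fingers move at their own pace and stop on an object; "squeeze" is the grip in N (left out, the last holds). Time passes only in rows, so rows that do not move let the fingers close. It gives the time, the measured TCP pose, the force and the opening at its end, in the units of the state.
- observe(): the state, without advancing time (a new reading comes with each control period).
- snapshot(name): name is "scene" or "top" or "wrist"; returns a dict with "pixels" (400x640x3 uint8, red, green, blue), "camera_matrix" (3x3 intrinsics, pixels), "k1" (the pictures are not rectified: a ray, as slopes to the right and down, at radius r is drawn at 1 + k1 r^2 times it, then the intrinsics apply), "rvec" (rotation vector, rad) and "tvec" (3), from world to camera coordinates, as OpenCV has them; the wrist camera has in their place "tool_from_camera" (4x4, takes a point from camera to tool coordinates, whose origin is the TCP and whose axes are the flange's). Camera axes: x right, y down, z forward; pixel columns grow to the right and rows downward; lengths in m; the calibration is good to about 2 mm. A picture is of the moment at which its call begins: read the wrist's pose just before it. There is no depth.
- close_job(): hands the job in, once; it reports no verdict.
The state is a dict: "time": time; "joint_pos": joint angles; "qvel": joint speeds; "joint_efforts": joint torques, N m; "position": TCP position; "tcp_rot": TCP orientation; "wrist_force": force on the tool from outside, world axes, zero at the start; "wrist_torque": the same for the moment, N m; "opening": finger opening in m.
Only numpy, scipy, OpenCV 4.12 (cv2) and the standard library are available. Lean on these libraries where they do the work, as an engineer would, in place of code of your own. Each camera call takes 0.05 s, during which the arm holds its last target.

## Task

Make the two bottles on the bench shaker safe for a shaking run: push the steel retaining bar with the black handle away from you, bottles and all, to the far end of the slots it runs in, then push it to the right round the corner, fully home in the locking end of the slots, and leave it there. Only push: do not pinch the handle, do not lift the bottles or knock them over, and leave the other things on the worktop where they are.

Things in the scene. Friction and masses are not known exactly. Their poses are not given: they have to be found in the camera images.
- shaker: White bench shaker, fixed; housing 200 (x) x 226 (y) x 52 mm, low control panel in front (to 150 mm ahead of the origin, 176 mm wide, up to 62 mm high), grey platform 212 x 256 mm with black mat, mat top at z = 70 mm. Origin: centre of its underside, on the worktop. x points away from the robot (from panel to back stop), y left, z up; turned by up to 0.25 rad.
- rail_left: Left of two flat steel rails on the platform, tops 96 mm above the worktop; both have the same L-shaped slot, 11 mm wide: 70 mm along shaker +x, then round the corner 24 mm along shaker -y (locking end). Origin: where the bar's pin stands at the front end of the left slot; axes as the shaker's.
- back_stop (a point): Middle of the face of the fixed rubber stop across the far end of the platform, 95 mm above the worktop. With the bar locked, the bottles stand between this and the bar's rubber strip with 4 mm to spare. Axes as the shaker's.
- bar_along (a joint): Position (m) of the retaining bar along the slots (shaker +x): 0 front end, 0.070 corner; starts at 0 to 0.035. Flat steel bar 224 (y) x 20 x 8 mm just over the rails, an 8 mm pin in each slot, rubber strip towards the bottles, which it takes along. It cannot turn or be lifted and stays where it is left; pushing takes about 3 to 6 N, with bottles up to 10 N.
- bar_across (a joint): Position (m) of the same bar across (shaker -y, to the right): about 0 in the long leg, where the slot keeps it from moving across; 0.024 at the locking end. It can grow only when bar_along is within about 1.5 mm of 0.070. Pins have 1.5 mm play each way. Pushing takes about 3 to 6 N.
- handle (a point): Centre of the black square handle on a 22 mm wide steel tongue on the near side of the bar: 34 mm over opposite rubber faces, 104 to 140 mm above the worktop; this point is 122 mm up and 66 mm ahead (shaker -x) of the bar's centre line. Axes as the shaker's. The tongue's top is 104 mm up; fingertips beside the handle may go down to about 105 mm.
- slot_corner (a point): Where the handle's centre stands when the bar is at the corner of the slots (122 mm above the worktop). Axes as the shaker's.
- slot_end (a point): Where the handle's centre stands when the bar is fully home in the locking end of the slots (122 mm above the worktop). Axes as the shaker's.
- face_front: A ribbed rubber push face of the handle, 20 mm wide, 30 mm high. Body origin: middle of its outer surface; its x axis points straight out of the handle. This is the face towards the robot (shaker -x); push here to send the bar away.
- face_back: A ribbed rubber push face of the handle, 20 mm wide, 30 mm high. Body origin: middle of its outer surface; its x axis points straight out of the handle. This is the face towards the bottles (shaker +x).
- face_left: A ribbed rubber push face of the handle, 20 mm wide, 30 mm high. Body origin: middle of its outer surface; its x axis points straight out of the handle. This is the face towards the left (shaker +y); push here to send the bar to the right.
- face_right: A ribbed rubber push face of the handle, 20 mm wide, 30 mm high. Body origin: middle of its outer surface; its x axis points straight out of the handle. This is the face towards the right (shaker -y).
- bottle_a: Loose amber bottle with black cap, 68 mm across, 132 mm high, about 0.4 kg, standing on the left half of the platform. Origin: centre of its underside.
- bottle_a_mid (a point): Centre of that bottle, half-way up, 66 mm above its underside; z along the bottle.
- bottle_b: Loose amber bottle with red cap, 68 mm across, 132 mm high, about 0.35 kg, standing on the right half of the platform. Origin: centre of its underside.
- bottle_b_mid (a point): Centre of that bottle, half-way up, 66 mm above its underside; z along the bottle.
- spare_bottle: Bystander: smaller amber bottle with black cap, 60 mm across, 114 mm high, standing on the worktop left of the shaker. Origin: centre of its underside.
- tin_lidded: Bystander: round aluminium tin with lid, 62 mm across, 38 mm high, right of the moisture analyser. Origin: centre of its underside.
- tin_open: Bystander: round aluminium tin without lid, 60 mm across, 36 mm high, right of the moisture analyser. Origin: centre of its underside.
- tin_lidded_2: Bystander: round aluminium tin with lid, 62 mm across, 38 mm high, on the left of the worktop. Origin: centre of its underside.
- beaker: Bystander: glass beaker 72 mm across, 92 mm high, right of the moisture analyser. Origin: centre of its underside.
- bung: Bystander: brown-red stepped rubber bung, 36 mm across, 26 mm high, on the worktop in front of the shaker. Origin: centre of its underside.
- lab_timer: Bystander: small white timer, 70 x 62 x 18 mm, right of the moisture analyser. Origin: centre of its underside.
There are look-alikes about, which are no part of the job. Leave any blue or yellow look-alike of the bottle_a alone.

How it is judged:
By the outcome, as a careful person would: the job done as asked, in the order asked, and still so for the second after the job is handed in, with the robot touching nothing.
It also fails if it takes over 48 s, if anything falls off the work surface, if the arm or the gripper's body presses on something with over 40 N, if the wrist force passes 120 N, or if a joint passes its speed limit or range.

## Working session

There is one attempt and no reset: what is moved stays moved. The work goes in short steps, Python scripts to look and compute and a tool call to move; the robot and the scene stay as the last step left them, time stands still between calls to the robot, and variables do not carry over. Pictures are saved under pics/ and viewed, and the job is handed in when it is done.

Besides the shell and the picture viewer there is one more tool, called after "Emit:" as a command line: name --argument value ..., lists and objects as JSON in quotes. carry_out: Moves the arm, as the interface text tells. Its arguments: {"type":"object","properties":{"steps":{"type":"array","items":{"type":"array"}},"squeeze":{"type":"number"}},"required":["steps"]}

```bash
mkdir -p pics; cat > h.py <<'E'
import numpy as np, cv2
from workcell import observe, snapshot, close_job
from scipy.spatial.transform import Rotation as R
def save(n,im): cv2.imwrite('pics/'+n,cv2.cvtColor(im,cv2.COLOR_RGB2BGR))
def ray(s,u,v,tool=None):
    K=s['camera_matrix'];k1=float(np.ravel(s['k1'])[0])
    d=cv2.undistortPoints(np.array([[[u,v]]],float),K,np.array([k1,0,0,0,0.]))[0,0]
    # note model: distorted = r(1+k1 r^2) same as opencv
    c=np.array([d[0],d[1],1])
    if 'rvec' in s:
        Rm=cv2.Rodrigues(np.array(s['rvec'],float))[0];t=np.ravel(s['tvec'])
        return -Rm.T@t, Rm.T@c
    T=np.array(s['tool_from_camera']);p,Rt=tool
    return p+Rt@T[:3,3], Rt@T[:3,:3]@c
def onz(s,u,v,z,tool=None):
    o,d=ray(s,u,v,tool); return o+d*(z-o[2])/d[2]
def proj(s,P):
    K=s['camera_matrix'];k1=float(np.ravel(s['k1'])[0])
    return cv2.projectPoints(np.array(P,float).reshape(-1,1,3),np.array(s['rvec'],float),np.array(s['tvec'],float),K,np.array([k1,0,0,0,0.]))[0][:,0]
E
python3 - <<'E'
from h import *
import pickle
print(observe())
D={}
for n in ['scene','top','wrist']:
    s=snapshot(n);D[n]=s;save(n+'0.png',s['pixels'])
    print(n,{k:v for k,v in s.items() if k!='pixels'})
pickle.dump(D,open('d0.pkl','wb'))
E
```

```text
{'time': 0.0, 'joint_pos': array([-7.52967292e+01,  1.87331465e+01, -1.10911563e+01,  6.02748548e+01,
       -1.51366664e-03,  8.23109101e+01]), 'qvel': array([ 0.00906919,  0.15679406, -0.00730688,  0.0436369 , -0.07903433,
        0.00567102]), 'joint_efforts': array([ 1.15697800e-03, -4.43405843e+01,  2.62437791e+01,  1.56298798e-02,
        4.54033994e-06, -3.84365777e-06]), 'position': array([ 0.20937612, -0.50796325,  0.23049827]), 'tcp_rot': array([-1.79901531e+02, -1.17669828e-02,  2.23923519e+01]), 'wrist_force': array([-0.2956357 , -0.47920974, -0.4411984 ]), 'wrist_torque': array([ 0.01937587,  0.06235363, -0.00760973]), 'opening': 0.08574005864009496}
scene {'camera_matrix': array([[520.57420164,   0.        , 315.95719609],
       [  0.        , 520.57420164, 209.12373617],
       [  0.        ,   0.        ,   1.        ]]), 'k1': -0.042908137601775365, 'rvec': array([ 1.94689181, -1.08888932,  0.60112556]), 'tvec': array([-0.17590855,  0.40152581,  1.61160984])}
top {'camera_matrix': array([[372.80632437,   0.        , 323.78793026],
       [  0.        , 372.80632437, 205.70734967],
       [  0.        ,   0.        ,   1.        ]]), 'k1': -0.016457850992825842, 'rvec': array([ 2.17526287, -2.18214921,  0.07993994]), 'tvec': array([0.16470419, 0.55465921, 1.45563915])}
wrist {'camera_matrix': array([[358.68453788,   0.        , 320.0703209 ],
       [  0.        , 358.68453788, 204.79962307],
       [  0.        ,   0.        ,   1.        ]]), 'k1': -0.006489538548161584, 'tool_from_camera': array([[ 2.02015367e-04, -9.49582830e-01, -3.13516200e-01,
         7.97594074e-02],
       [ 9.99999844e-01,  3.55389962e-04, -4.32057004e-04,
        -6.12783809e-04],
       [ 5.21694423e-04, -3.13516064e-01,  9.49582753e-01,
        -1.42028347e-01],
       [ 0.00000000e+00,  0.00000000e+00,  0.00000000e+00,
         1.00000000e+00]])}
```

View pics/scene0.png

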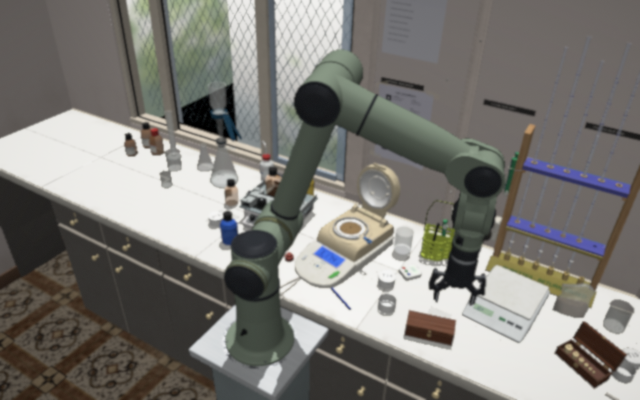

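View pics/top0.png

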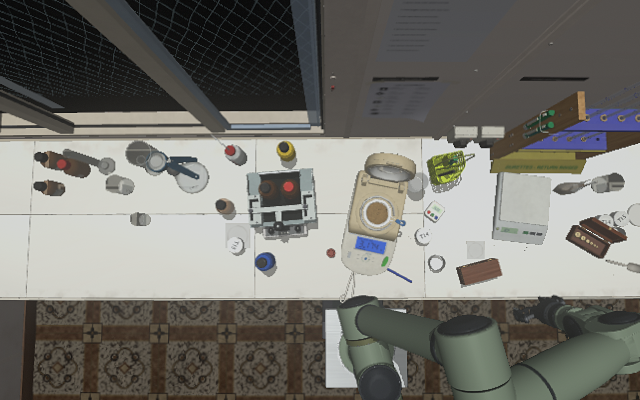

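The top view shows the shaker around (283,205), with a black-cap bottle at about (268,187) and a red-cap one at about (288,187). The blue (265,261) and yellow (286,150) look-alikes and the spare (225,206) stand on the worktop. I'll enlarge this.

```bash
python3 - <<'E'
from h import *
import pickle
D=pickle.load(open('d0.pkl','rb'))
im=D['top']['pixels'][155:255,235:345]
save('t0z.png',cv2.resize(im,None,fx=7,fy=5.9*7/5.9*0.85,interpolation=cv2.INTER_CUBIC))
im=D['scene']['pixels'][140:260,200:330]
save('s0z.png',cv2.resize(im,None,fx=5,fy=5,interpolation=cv2.INTER_CUBIC))
for u,v in [(283,205),(285,225)]: print(onz(D['top'],u,v,.12))
E
```

```text
[0.55061068 0.31354753 0.12      ]
[0.47655938 0.30574949 0.12      ]
```

View pics/t0z.png

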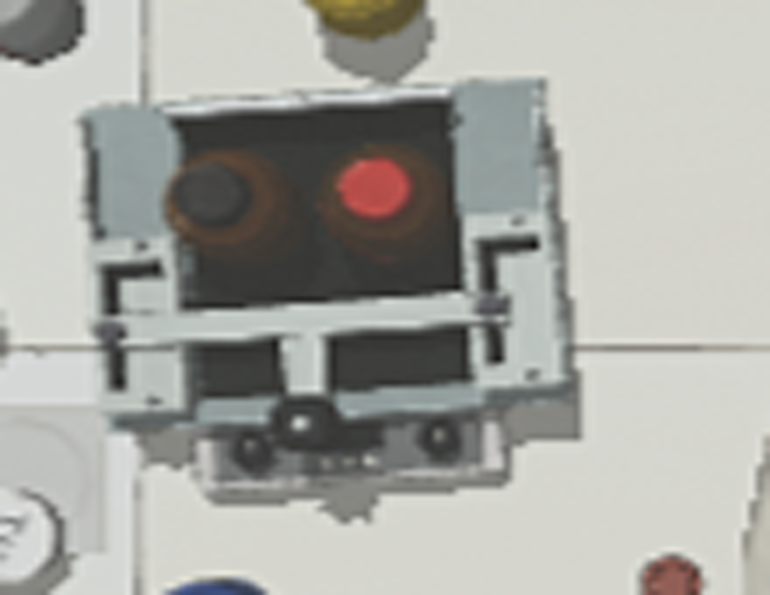

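View pics/s0z.png

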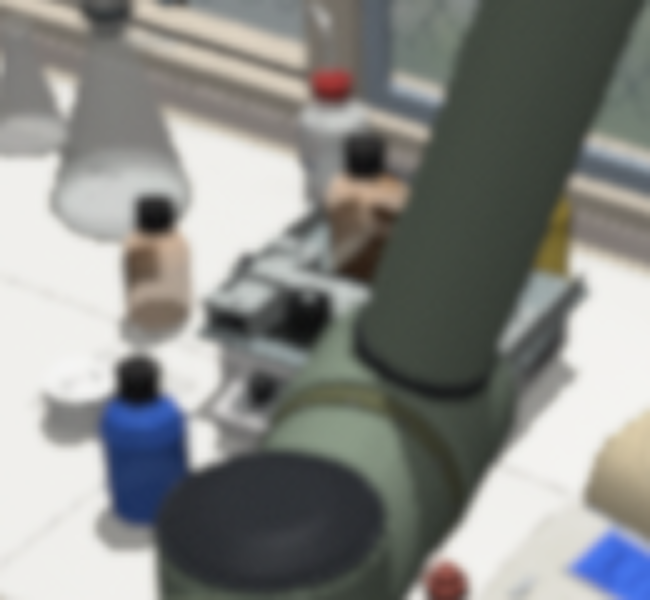

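Emit:
carry_out --steps '[[0, [0, 0, -0.5], [0, 0, -0.15]], [0, [0, 0, -0.5], [0, 0, -0.15]], [0, [0, 0, -0.5], [0, 0, -0.15]], [0, [0, 0, -0.5], [0, 0, -0.15]], [0, [0, 0, -0.5], [0, 0, -0.15]], [0, [0, 0, -0.5], [0, 0, -0.15]], [0, [0, 0, 0], [0, 0, -0.15]], [0, [0, 0, 0], [0, 0, -0.15]], [0, [0, 0, 0], [0, 0, -0.15]], [0, [0, 0, 0], [0, 0, -0.15]], [0, [0, 0, 0], [0, 0, -0.15]], [0, [0, 0, 0], [0, 0, -0.15]]]'

```text
time: 1.35
position: [0.2088, -0.5059, 0.3827]
tcp_rot: [179.8, -0.6, 125.9]
wrist_force: [0.7, 0.6, 0.2]
opening: 0.0001
```

```bash
python3 - <<'E'
from h import *
import pickle
D=pickle.load(open('d0.pkl','rb'));s=D['top']
def c(x,y,z): return onz(s,235+x/7,155+y/5.95,z)
print('handle',c(305,425,.14))
A=[c(112,270,.096),c(488,245,.096)];F=[c(118,388,.096),c(495,360,.096)]
for p in A+F: print(p)
for a,b in [(A[1],A[0]),(F[1],F[0])]:
  d=b-a; print(np.degrees(np.arctan2(-d[0],d[1])))
for a,b in zip(F,A):
  d=b-a; print(np.linalg.norm(d),np.degrees(np.arctan2(d[1],d[0])))
print(c(110,330,.104),c(490,303,.104))
o=observe();print(o['position'],o['tcp_rot'],o['joint_pos'])
E
```

```text
handle [0.47089276 0.32692628 0.14      ]
[0.57048082 0.43740016 0.096     ]
[0.58569587 0.23445913 0.096     ]
[0.49556694 0.43324452 0.096     ]
[0.51264979 0.23061987 0.096     ]
4.28760098337692
4.819086854350353
0.07502904998753705 3.1750739611922927
0.07314690494572186 3.0086702481851226
[0.53178596 0.43638897 0.104     ] [0.54815557 0.23289568 0.104     ]
[ 0.20883402 -0.5059346   0.38267237] [179.77774158  -0.56933386 125.86361433] [-7.52995435e+01  1.61168432e+01  7.25861600e+00  8.17529481e+01
  1.72910531e-03 -2.11620628e+01]
```

Emit:
carry_out --steps '[[0, [0, 0, 0], [0, 0, -0.146]], [0, [0, 0, 0], [0, 0, -0.146]], [0, [0, 0, 0], [0, 0, -0.146]], [0, [0, 0, 0], [0, 0, -0.146]], [0, [0, 0, 0], [0, 0, -0.146]], [0, [0, 0, 0], [0, 0, -0.146]], [0, [0, 0, 0], [0, 0, -0.146]], [0, [-0.8, 0.4, 0], [0, 0, 0]], [0, [-0.8, 0.5, 0], [0, 0, 0]], [0, [-0.8, 0.5, 0], [0, 0, 0]], [0, [-0.8, 0.5, 0], [0, 0, 0]], [0, [-0.5, 0.8, 0], [0, 0, 0]]]'

```text
time: 2.55
position: [0.3804, -0.3514, 0.378]
tcp_rot: [178.9, -0.3, -174.5]
wrist_force: [1.0, 0.2, -0.4]
opening: 0.0002
```

Emit:
carry_out --steps '[[0, [0, 0.9, 0], [0, 0, 0]], [0, [0, 0.9, 0], [0, 0, 0]], [0, [0, 0.9, 0], [0, 0, 0]], [0, [0, 0.9, 0], [0, 0, 0]], [0, [0, 0.9, 0], [0, 0, 0]], [0, [0, 0.9, 0], [0, 0, 0]], [0, [0, 0.9, 0], [0, 0, 0]], [0, [0, 0.9, 0], [0, 0, 0]], [0, [0, 0.9, 0], [0, 0, 0]], [0, [0, 0.9, 0], [0, 0, 0]], [0, [0, 0.9, 0], [0, 0, 0]], [0, [0, 0.9, 0], [0, 0, 0]]]'

```text
time: 3.75
position: [0.3239, 0.2073, 0.3874]
tcp_rot: [178.6, -0.2, -174.6]
wrist_force: [1.0, 0.4, 0.4]
opening: 0.0002
```

Emit:
carry_out --steps '[[0, [-0.6, 0.5, 0.2], [0, 0, 0]], [0, [-0.6, 0.5, 0.2], [0, 0, 0]], [0, [-0.6, 0.5, 0.2], [0, 0, 0]], [0, [-0.6, 0.5, 0.2], [0, 0, 0]], [0, [-0.5, 0.5, 0.2], [0, 0, 0]], [0, [0, 0, 0], [0, 0, 0]]]'

```text
time: 4.35
position: [0.4561, 0.3596, 0.3369]
tcp_rot: [178.6, -0.1, -173.9]
wrist_force: [-0.5, -0.8, -0.5]
opening: 0.0005
```

```bash
python3 - <<'E'
from h import *
import pickle
o=observe();s=snapshot('wrist');pickle.dump((o,s),open('w1.pkl','wb'))
print(o['position'],o['tcp_rot'],o['qvel'])
save('w1.png',s['pixels'])
E
```

```text
[0.45606916 0.35958785 0.33688036] [ 1.78628523e+02 -1.38346707e-01 -1.73870423e+02] [-0.33329406 -2.19544572 -1.3926026   2.43920714 -1.05629902 -0.22350998]
```

View pics/w1.png

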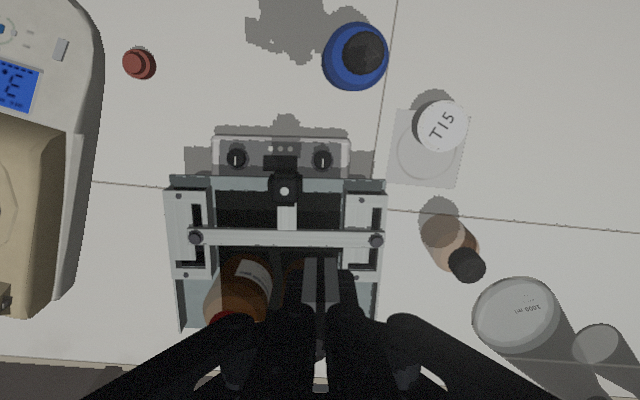

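The wrist view shows the handle at (285,187), the bar's end pins at (195,237) and (376,241), and the panel above it. The blue look-alike is at (355,55) and the bung at (139,63), both clear. I'll zoom in to measure.

```bash
python3 - <<'E'
from h import *
import pickle
o,s=pickle.load(open('w1.pkl','rb'))
save('w1z.png',cv2.resize(s['pixels'][165:295,155:395],None,fx=3.3,fy=3.3,interpolation=cv2.INTER_CUBIC))
E
```

```text
(no output)
```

View pics/w1z.png

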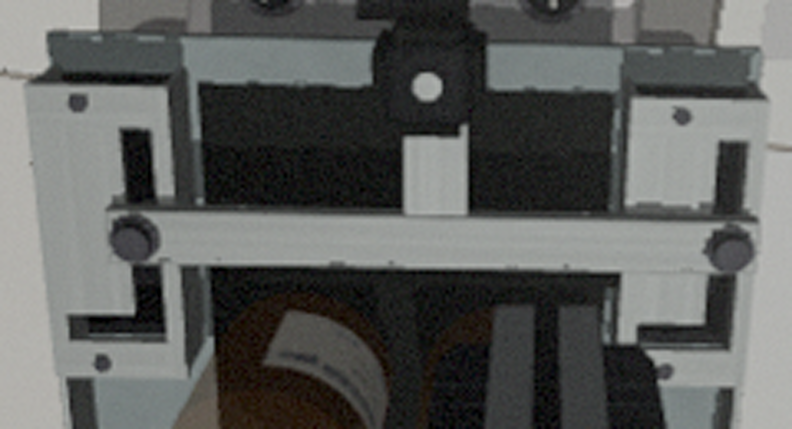

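```bash
python3 - <<'E'
from h import *
import pickle
o,s=pickle.load(open('w1.pkl','rb'))
tool=(o['position'],R.from_euler('xyz',o['tcp_rot'],degrees=True).as_matrix())
def c(x,y,z): return onz(s,155+x/3.3,165+y/3.3,z,tool)[:2]
N=lambda a:np.round(a,4)
h=c(428,87,.14);print('handle',N(h))
k=[c(730,249,.11),c(134,237,.11)];print('knobs',N(k))
far=[c(730,346,.096),c(148,337,.096)];near=[c(732,140,.096),c(137,128,.096)]
print('far',N(far),'near',N(near))
for a,b in [k,far,near]:
  d=a-b;print(np.degrees(np.arctan2(-d[0],d[1])),np.linalg.norm(d))
for a,b in zip(near,far):
  d=b-a;print(np.degrees(np.arctan2(d[1],d[0])),np.linalg.norm(d))
th=np.radians(5);ex=np.array([np.cos(th),np.sin(th)]);ey=np.array([-ex[1],ex[0]])
for n,p in [('h',h),('k0',k[0]),('k1',k[1]),('f0',far[0]),('f1',far[1]),('n0',near[0]),('n1',near[1]),('lockR',c(68,325,.096))]: print(n,N([p@ex,p@ey]))
E
```

```text
handle [0.4747 0.332 ]
knobs [[0.5303 0.437 ]
 [0.5453 0.2367]]
far [[0.5741 0.4464]
 [0.5902 0.2375]] near [[0.4959 0.4348]
 [0.5116 0.2335]]
4.2898215519262575 0.2008345625279401
4.419375037661091 0.20948699444023164
4.46411534444266 0.20188720407653915
8.431366421413612 0.07900516076098513
2.910194870137193 0.07868119934167313
h [0.5019 0.2893]
k0 [0.5664 0.3891]
k1 [0.5639 0.1883]
f0 [0.6108 0.3946]
f1 [0.6087 0.1851]
n0 [0.5319 0.3899]
n1 [0.53  0.188]
lockR [0.6041 0.1573]
```

Emit:
carry_out --steps '[[0, [0.4, -0.3, 0], [0.024, 0, 0.03]], [0, [0.37, -0.29, 0], [0, 0, 0]], [0, [0, 0, 0.5], [0, 0, 0]], [0, [0, 0, 0.6], [0, 0, 0]], [0, [0, 0, 0.6], [0, 0, 0]], [0, [0, 0, 0.6], [0, 0, 0]], [0, [0, 0, 0.5], [0, 0, 0]], [0, [0, 0, 0], [0, 0, 0]]]'

```text
time: 5.2
position: [0.4132, 0.318, 0.1986]
tcp_rot: [-179.9, 0.1, -175.8]
wrist_force: [-0.6, -0.8, -0.3]
opening: 0.0003
```

```bash
cat > st.py <<'E'
from h import *
def st(th=4.4,h=(0.4735,0.3305)):
    o=observe();t=np.radians(th);ex=np.array([np.cos(t),np.sin(t)]);ey=np.array([-ex[1],ex[0]])
    d=o['position'][:2]-np.array(h)
    print(o['time'],o['position'],o['tcp_rot'],'F',o['wrist_force'],'rel handle0',d@ex,d@ey,'qv',np.abs(o['qvel']).max())
    return o
E
python3 - <<'E'
from st import *
st()
E
```

```text
5.2 [0.41322682 0.31801066 0.19859689] [-1.79924487e+02  6.24325345e-02 -1.75847979e+02] F [-0.60622541 -0.81165816 -0.3063118 ] rel handle0 -0.061053709454198794 -0.00782843249050172 qv 2.9439688773314105
```

Next I lower by 86 mm, with an 8 mm shift to the left. Then I look again.

Emit:
carry_out --steps '[[0, [0, 0.16, 0.6], [0, 0, 0]], [0, [0, 0, 0.6], [0, 0, 0]], [0, [0, 0, 0.5], [0, 0, 0]], [0, [0, 0, 0], [0, 0, 0]]]'

```text
time: 5.6
position: [0.4149, 0.3259, 0.119]
tcp_rot: [179.9, 0.5, -175.9]
wrist_force: [-1.4, -0.6, 0.7]
opening: -0.0003
```

```bash
python3 - <<'E'
from st import *
st()
s=snapshot('wrist');save('w2.png',s['pixels'])
E
```

```text
5.6 [0.41486002 0.32592428 0.11900008] [ 179.87612391    0.51548795 -175.94478459] F [-1.38881902 -0.56109542  0.70914843] rel handle0 -0.058818202157252295 -6.343608195388008e-05 qv 3.201708504255979
```

View pics/w2.png

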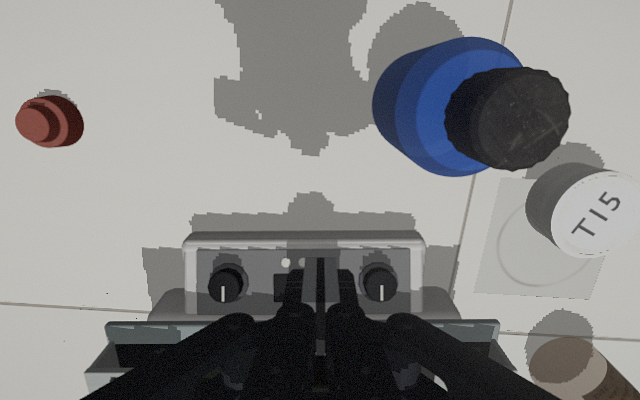

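Emit:
carry_out --steps '[[0, [-0.2, 0, 0.08], [0, 0, 0]], [0, [-0.2, 0, 0], [0, 0, 0]], [0, [-0.1, 0, 0], [0, 0, 0]], [0, [0, 0, 0], [0, 0, 0]]]'

```text
time: 6.05
position: [0.4476, 0.3303, 0.124]
tcp_rot: [179.6, 1.2, -176.0]
wrist_force: [-1.6, -0.7, -1.2]
opening: -0.0001
```

```bash
python3 - <<'E'
from st import *
st()
s=snapshot('top');save('t2.png',cv2.resize(s['pixels'][155:255,235:345],None,fx=6,fy=6,interpolation=cv2.INTER_CUBIC))
E
```

```text
6.05 [0.44755186 0.33032548 0.12397367] [ 179.56119817    1.22258243 -175.98687068] F [-1.59763087 -0.71519483 -1.18317933] rel handle0 -0.025885049720194196 0.0018167101980288254 qv 1.0803124363230627
```

View pics/t2.png

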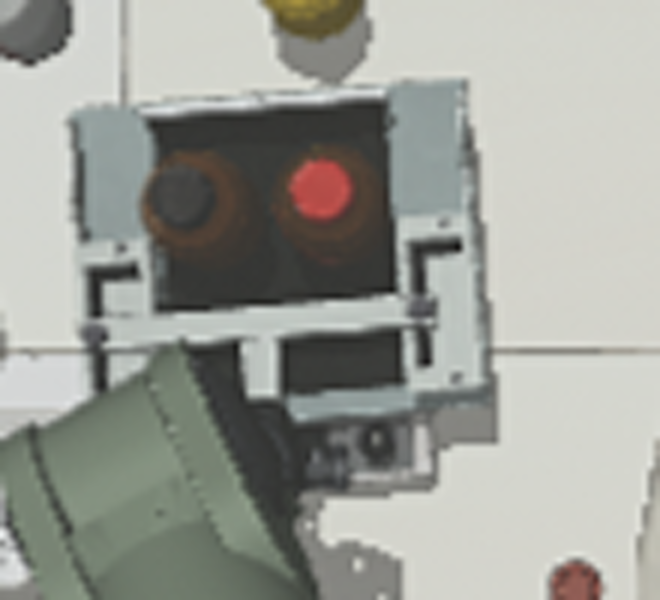

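The bar hasn't moved yet. The fingers are just in front of the handle but 10 mm too high, so I'll lower them and trim the tilt before pushing.

Emit:
carry_out --steps '[[0, [0.04, -0.03, 0.15], [0, 0.02, 0]], [0, [0, 0, 0.1], [0, 0, 0]], [0, [-0.1, 0, 0], [0, 0, 0]], [0, [-0.1, 0, 0], [0, 0, 0]], [0, [0, 0, 0], [0, 0, 0]]]'

```text
time: 6.6
position: [0.4537, 0.3291, 0.1097]
tcp_rot: [179.6, -0.3, -175.9]
wrist_force: [0.2, -0.6, 0.8]
opening: -0.0002
```

```bash
python3 - <<'E'
from st import *
st()
E
```

```text
6.6 [0.45374549 0.32910692 0.10974292] [ 179.57697287   -0.27940462 -175.91960634] F [ 0.24213034 -0.63773618  0.83951776] rel handle0 -0.019803164923152188 0.0001265748262964957 qv 0.30831521494776165
```

Emit:
carry_out --steps '[[0, [-0.1, 0, 0], [0, 0, 0]], [0, [-0.1, 0, 0], [0, 0, 0]], [0, [0, 0, 0], [0, 0, 0]]]'

```text
time: 6.9
position: [0.4637, 0.3298, 0.1096]
tcp_rot: [179.6, -0.4, -175.9]
wrist_force: [1.1, -0.5, 0.0]
opening: 0.0001
```

```bash
python3 - <<'E'
from st import *
st()
s=snapshot('top');save('t3.png',cv2.resize(s['pixels'][155:255,235:345],None,fx=6,fy=6,interpolation=cv2.INTER_CUBIC))
E
```

```text
6.9 [0.46373672 0.32983332 0.10955971] [ 179.58775833   -0.36676346 -175.89602827] F [ 1.05075099 -0.49553061  0.0461518 ] rel handle0 -0.009785653727858099 8.431533057028021e-05 qv 0.2044032348687729
```

View pics/t3.png

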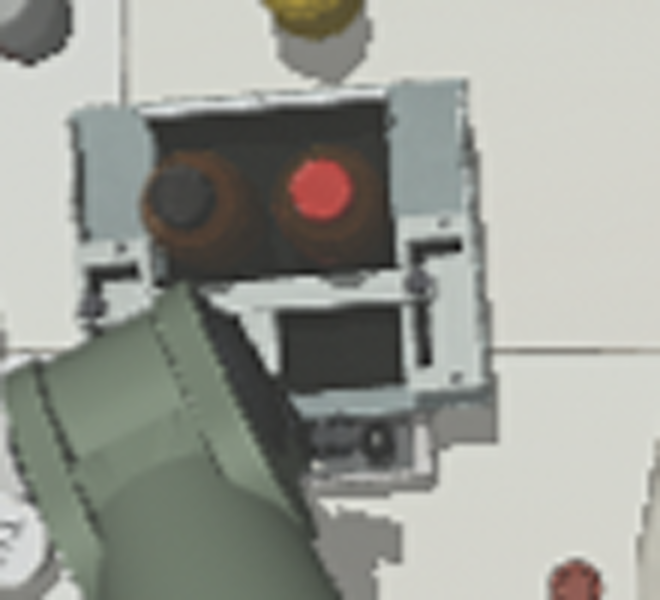

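The bar moved by about 13–18 mm and the bottles are upright. I'll keep pushing.

Emit:
carry_out --steps '[[0, [-0.1, 0, 0], [0, 0, 0]], [0, [-0.1, 0, 0], [0, 0, 0]], [0, [-0.1, 0, 0], [0, 0, 0]], [0, [0, 0, 0], [0, 0, 0]]]'

```text
time: 7.35
position: [0.4745, 0.3306, 0.1096]
tcp_rot: [179.6, -0.9, -175.8]
wrist_force: [0.4, -0.1, 0.2]
opening: -0.0002
```

```bash
python3 - <<'E'
from st import *
st()
s=snapshot('top');save('t4.png',cv2.resize(s['pixels'][155:255,235:345],None,fx=6,fy=6,interpolation=cv2.INTER_CUBIC))
E
```

```text
7.35 [0.47453144 0.33064732 0.10960924] [ 179.55919797   -0.87471326 -175.8014227 ] F [ 0.36250848 -0.09365184  0.22671475] rel handle0 0.0010397068230524674 6.775918904506057e-05 qv 0.39781429492595444
```

View pics/t4.png

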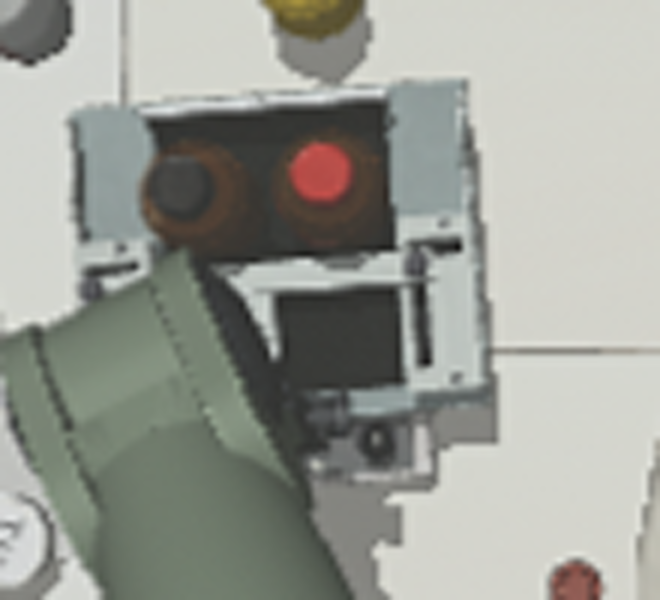

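The pin is now about 11 mm short of the corner and the bottles are moving with the bar.

Emit:
carry_out --steps '[[0, [-0.1, 0, 0], [0, 0.01, 0]], [0, [-0.1, 0, 0], [0, 0, 0]], [0, [-0.08, 0, 0], [0, 0, 0]], [0, [0, 0, 0], [0, 0, 0]]]'

```text
time: 7.8
position: [0.4837, 0.3313, 0.1095]
tcp_rot: [179.5, -2.1, -175.7]
wrist_force: [0.1, 0.1, -0.5]
opening: -0.0003
```

```bash
python3 - <<'E'
from st import *
st()
s=snapshot('top');save('t5.png',cv2.resize(s['pixels'][155:255,235:345],None,fx=6,fy=6,interpolation=cv2.INTER_CUBIC))
E
```

```text
7.8 [0.48374182 0.33134363 0.10953701] [ 179.53861015   -2.05461276 -175.69731808] F [ 0.06820398  0.11879439 -0.5105629 ] rel handle0 0.010276355750217554 5.540027713915102e-05 qv 0.21826084704822557
```

View pics/t5.png

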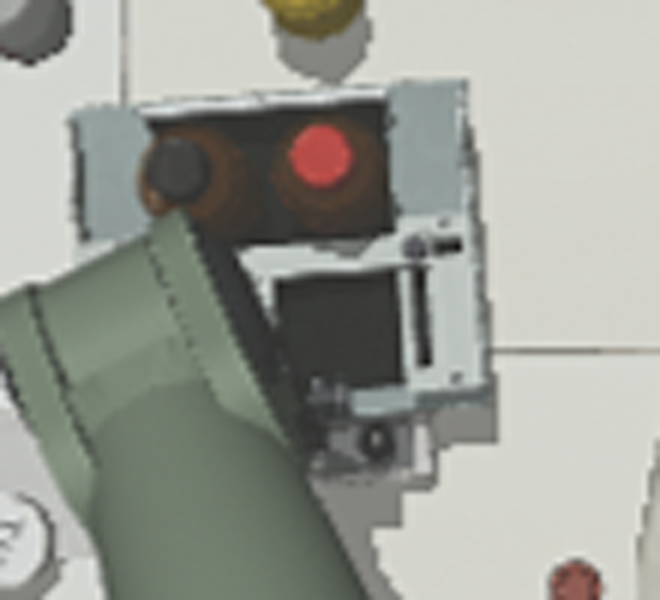

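Emit:
carry_out --steps '[[0, [-0.06, 0, 0], [0, -0.03, 0]], [0, [-0.06, 0, 0], [0, 0, 0]]]'

```text
time: 8.05
position: [0.4869, 0.3316, 0.109]
tcp_rot: [179.5, -0.6, -175.7]
wrist_force: [-8.3, -0.6, 6.5]
opening: -0.0004
```

```bash
python3 - <<'E'
from st import *
st()
E
```

```text
8.05 [0.48690172 0.33157628 0.10895171] [ 179.51688656   -0.60945447 -175.67568744] F [-8.26471665 -0.57368388  6.52223702] rel handle0 0.013444793068512904 4.493766510285691e-05 qv 5.310500054975717
```

Emit:
carry_out --steps '[[0, [-0.06, 0, 0], [0, 0, 0]], [0, [-0.06, 0, 0], [0, 0, 0]], [0, [0, 0, 0], [0, 0, 0]]]'

```text
time: 8.35
position: [0.4874, 0.3316, 0.109]
tcp_rot: [179.5, -1.2, -175.6]
wrist_force: [0.6, 0.2, -0.4]
opening: -0.0003
```

```bash
python3 - <<'E'
from st import *
st()
E
```

```text
8.35 [0.48742091 0.33163036 0.10904518] [ 179.50527324   -1.17373591 -175.57148195] F [ 0.62283233  0.20425858 -0.3583299 ] rel handle0 0.013966606468858674 5.902651271130318e-05 qv 0.43520751199509233
```

Emit:
carry_out --steps '[[0, [-0.12, 0, 0], [0, 0, 0]], [0, [-0.12, 0, 0], [0, 0, 0]]]'

```text
time: 8.55
position: [0.4876, 0.3316, 0.1089]
tcp_rot: [179.5, -2.4, -175.4]
wrist_force: [-22.7, -3.0, 20.5]
opening: -0.0001
```

```bash
python3 - <<'E'
from st import *
st()
s=snapshot('top');save('t6.png',cv2.resize(s['pixels'][155:255,235:345],None,fx=6,fy=6,interpolation=cv2.INTER_CUBIC))
E
```

```text
8.55 [0.487589   0.33162472 0.10888985] [ 179.45295878   -2.43894798 -175.40297834] F [-22.73814439  -3.02789342  20.45640197] rel handle0 0.01413376146409565 4.050852296797233e-05 qv 8.748295459415528
```

View pics/t6.png

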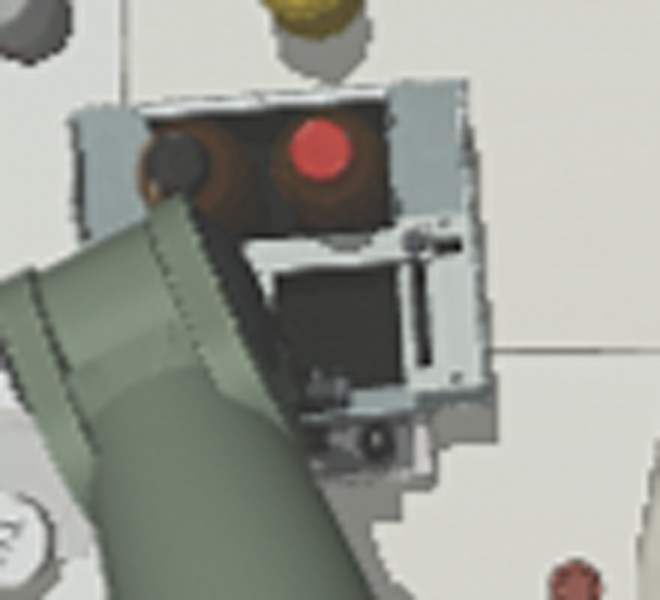

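The bar is stalled against the slot end: 23 N and no further motion, with the pin in line with the cross slot. I'll back off straight, then go round to the left face.

Emit:
carry_out --steps '[[0, [0.2, 0, 0], [0, 0, 0]], [0, [0.4, 0, -0.05], [0, -0.02, 0]], [0, [0.1, 0.2, 0], [0, -0.01, 0.01]], [0, [0, 0.5, 0], [0, 0, 0]], [0, [0, 0.4, 0], [0, 0, 0]], [0, [0, 0, 0], [0, 0, 0]]]'

```text
time: 9.2
position: [0.4518, 0.3851, 0.1141]
tcp_rot: [179.4, -0.2, -176.2]
wrist_force: [-0.2, -0.6, 0.0]
opening: -0.0002
```

```bash
python3 - <<'E'
from st import *
st()
s=snapshot('top');save('t7.png',cv2.resize(s['pixels'][155:255,235:345],None,fx=6,fy=6,interpolation=cv2.INTER_CUBIC))
E
```

```text
9.2 [0.45182691 0.3851209  0.11413513] [ 1.79429886e+02 -1.70273607e-01 -1.76177328e+02] F [-0.22839164 -0.64600489  0.02945027] rel handle0 -0.017418755824016696 0.056122659518654285 qv 1.7729191951741172
```

View pics/t7.png

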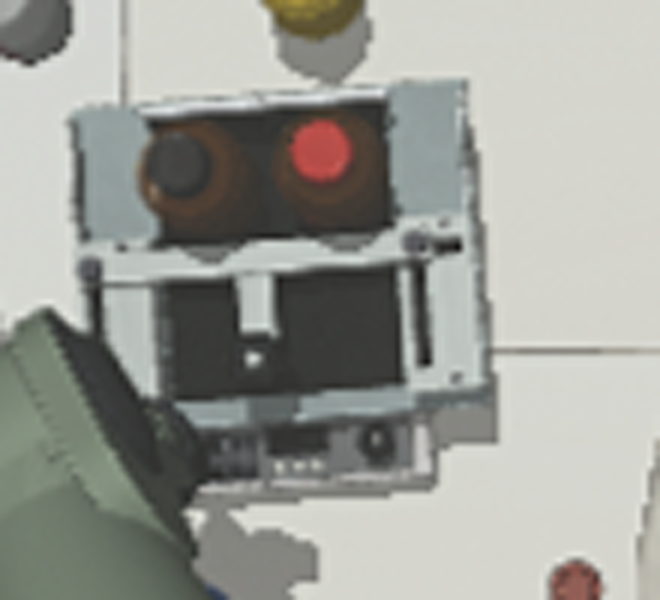

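The handle is now at the corner, at crop (254,352), and the bottles stand upright. I'll advance to beside its left face.

Emit:
carry_out --steps '[[0, [-0.4, 0, 0.05], [0, 0, 0]], [0, [-0.4, 0, 0.05], [0, 0, 0]], [0, [-0.2, 0, 0], [0, 0, 0]], [0, [0, 0, 0], [0, 0, 0]]]'

```text
time: 9.65
position: [0.5043, 0.3846, 0.1084]
tcp_rot: [179.6, -0.1, -176.3]
wrist_force: [0.1, 0.3, 0.6]
opening: -0.0003
```

```bash
python3 - <<'E'
from st import *
import pickle
o=st();s=snapshot('wrist');save('w8.png',s['pixels'])
s=snapshot('top');print(onz(s,277,214,.14)); save('t8.png',cv2.resize(s['pixels'][155:255,235:345],None,fx=6,fy=6,interpolation=cv2.INTER_CUBIC))
E
```

```text
9.65 [0.50434803 0.38456754 0.10836736] [ 1.79611284e+02 -8.96209915e-02 -1.76305692e+02] F [0.13292229 0.31231157 0.59671839] rel handle0 0.0349051268997344 0.051541554305891864 qv 1.248919292126816
[0.51615322 0.33295153 0.14      ]
```

View pics/w8.png

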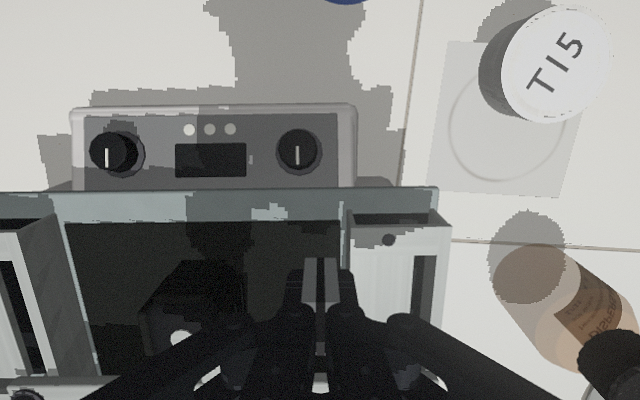

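View pics/t8.png

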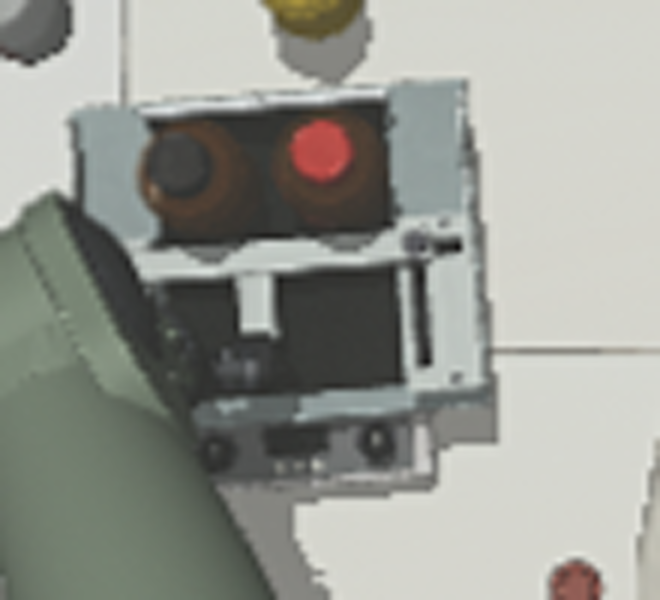

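The fingers are left of the handle and clear of it, at the right height. I'll go 5 mm farther along, then push right.

Emit:
carry_out --steps '[[0, [-0.1, 0, 0], [0, 0, -0.01]], [0, [0, -0.15, 0], [0, 0, 0]], [0, [0, -0.15, 0], [0, 0, 0]], [0, [0, -0.1, 0], [0, 0, 0]], [0, [0, -0.1, 0], [0, 0, 0]], [0, [0, -0.1, 0], [0, 0, 0]], [0, [0, 0, 0], [0, 0, 0]]]'

```text
time: 10.45
position: [0.5083, 0.3537, 0.1085]
tcp_rot: [179.4, -0.2, -175.5]
wrist_force: [0.0, 0.5, 0.2]
opening: -0.0
```

```bash
python3 - <<'E'
from st import *
st()
s=snapshot('top');save('t9.png',cv2.resize(s['pixels'][155:255,235:345],None,fx=6,fy=6,interpolation=cv2.INTER_CUBIC))
E
```

```text
10.45 [0.50826483 0.3536754  0.10849775] [ 179.42490849   -0.21443266 -175.5142198 ] F [0.01113064 0.51103664 0.16427976] rel handle0 0.03644036825923272 0.020439972215320613 qv 0.16252716163370676
```

View pics/t9.png

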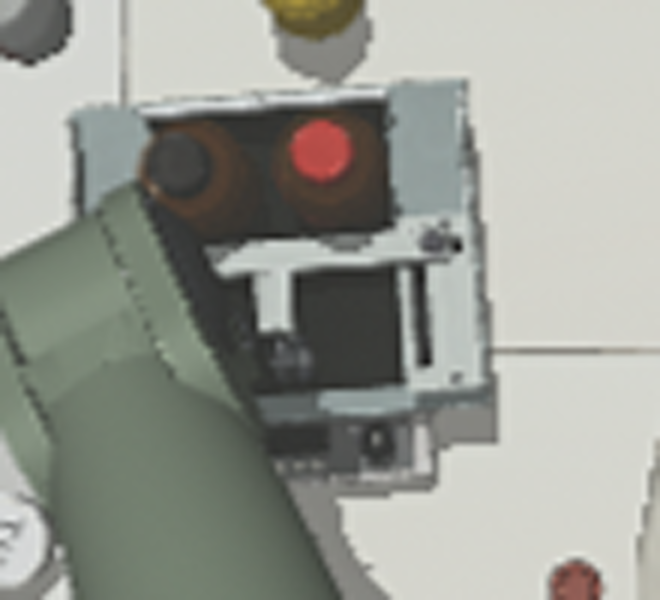

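The bar has gone about 13 mm across. I'll keep going until it stalls.

Emit:
carry_out --steps '[[0, [0, -0.1, 0], [0, 0, 0]], [0, [0, -0.1, 0], [0, 0, 0]], [0, [0, -0.08, 0], [0, 0, 0]], [0, [0, -0.08, 0], [0, 0, 0]]]'

```text
time: 10.9
position: [0.5094, 0.3385, 0.1087]
tcp_rot: [179.0, -0.2, -175.4]
wrist_force: [-1.3, 16.1, -4.6]
opening: -0.0
```

Emit:
carry_out --steps '[[0, [0, -0.08, 0], [0, 0, 0]], [0, [0, -0.1, 0], [0, 0, 0]]]'

```text
time: 11.1
position: [0.5093, 0.3388, 0.1091]
tcp_rot: [177.7, -0.3, -175.1]
wrist_force: [-1.1, 20.0, -5.9]
opening: -0.0001
```

```bash
python3 - <<'E'
from st import *
st()
s=snapshot('top');save('t10.png',cv2.resize(s['pixels'][155:255,235:345],None,fx=6,fy=6,interpolation=cv2.INTER_CUBIC))
E
```

```text
11.1 [0.50929845 0.33883664 0.10913985] [ 177.68181924   -0.25327733 -175.05262208] F [-1.13918031 20.01782385 -5.90772167] rel handle0 0.03633252636405422 0.005565651726750327 qv 6.966966226919295
```

View pics/t10.png

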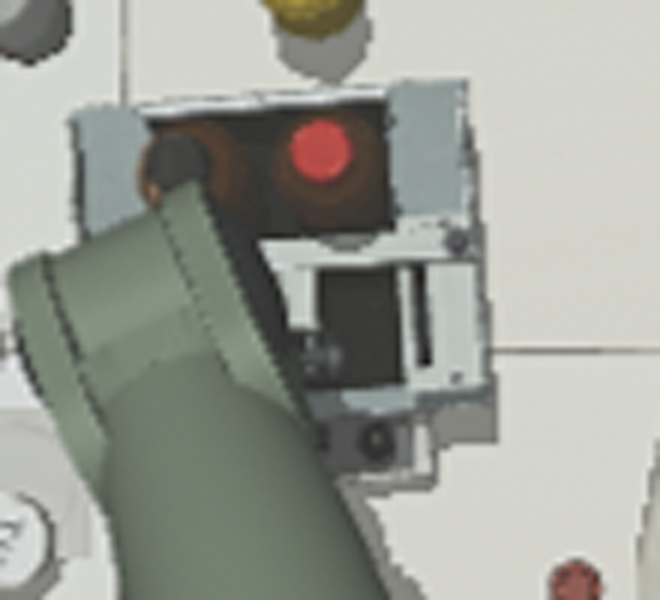

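The bar is home: it stalled at 20 N after about 25 mm across, with the pin at the slot's end. I'll retreat left, then up and back.

Emit:
carry_out --steps '[[0, [0, 0.2, 0], [0, 0, 0]], [0, [0, 0.4, 0], [0, 0, 0]], [0, [0.2, 0, -0.5], [0, 0, 0]], [0, [0.4, 0, -0.8], [0, 0, 0]], [0, [0.6, 0, -0.8], [0, 0, 0]], [0, [0.6, 0, -0.8], [0, 0, 0]], [0, [0.6, -0.6, -0.8], [0, 0, 0]], [0, [0, -0.6, 0], [0, 0, 0]], [0, [0, 0, 0], [0, 0, 0]], [0, [0, 0, 0], [0, 0, 0]]]'

```text
time: 12.15
position: [0.3942, 0.2892, 0.293]
tcp_rot: [178.9, -0.3, -175.3]
wrist_force: [0.7, 0.1, 0.4]
opening: 0.0001
```

```bash
python3 - <<'E'
from st import *
o=st()
tool=(o['position'],R.from_euler('xyz',o['tcp_rot'],degrees=True).as_matrix())
w=snapshot('wrist');save('w11.png',w['pixels'])
s=snapshot('top');save('t11.png',cv2.resize(s['pixels'][135:275,200:345],None,fx=4.2,fy=4.2,interpolation=cv2.INTER_CUBIC))
E
```

```text
12.15 [0.39419085 0.28920634 0.29299276] [ 178.86390638   -0.26028409 -175.26604398] F [0.72691507 0.09163219 0.40920809] rel handle0 -0.08224341247758012 -0.03508743815752246 qv 1.5012567484757466
```

View pics/w11.png

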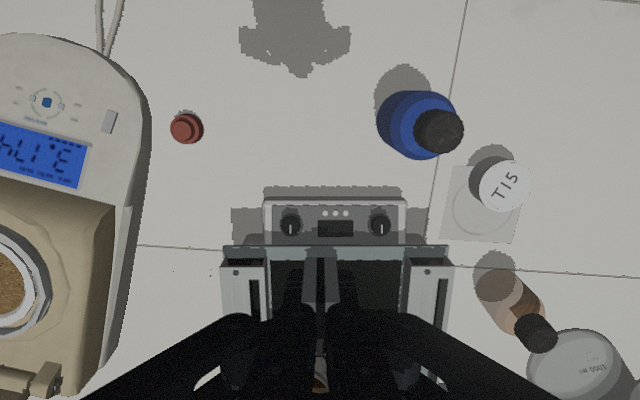

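View pics/t11.png

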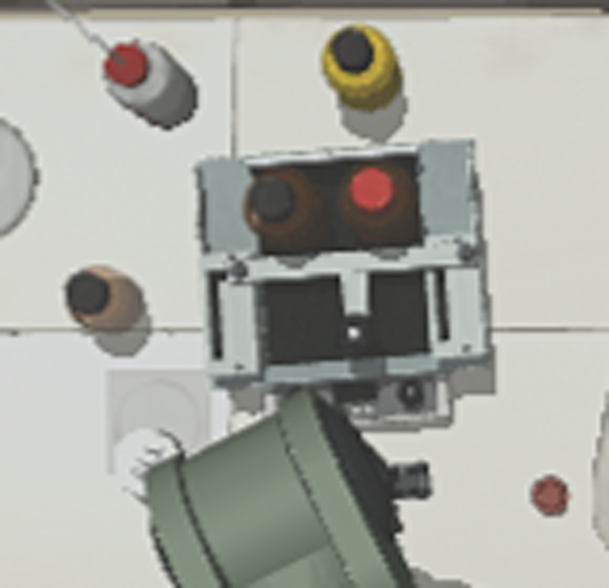

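The view from above shows both pins at the locking end, the bottles upright, and the bystanders where they were. I'll do one closer wrist look to verify.

Emit:
carry_out --steps '[[0, [0, 0, -0.6], [0, 0, 0]], [0, [0, 0, -0.6], [0, 0, 0]], [0, [-0.6, 0.3, 0], [0, 0, 0]], [0, [-0.6, 0.3, 0], [0, 0, 0]], [0, [-0.6, 0.3, 0], [0, 0, 0]], [0, [0, 0, 0], [0, 0, 0]], [0, [0, 0, 0], [0, 0, 0]]]'

```text
time: 12.95
position: [0.4826, 0.3448, 0.3458]
tcp_rot: [179.3, -1.0, -175.0]
wrist_force: [-0.2, 0.7, -0.2]
opening: -0.0001
```

```bash
python3 - <<'E'
from st import *
import pickle
o=st();w=snapshot('wrist');pickle.dump((o,w),open('w12.pkl','wb'))
save('w12.png',cv2.resize(w['pixels'][130:330,140:400],None,fx=3,fy=3,interpolation=cv2.INTER_CUBIC))
E
```

```text
12.95 [0.4826413  0.34483087 0.34581122] [ 179.31862037   -1.02750434 -175.0413113 ] F [-0.22761019  0.72283351 -0.18991613] rel handle0 0.01021380899474089 0.013587326117125716 qv 3.1316407049737136
```

View pics/w12.png

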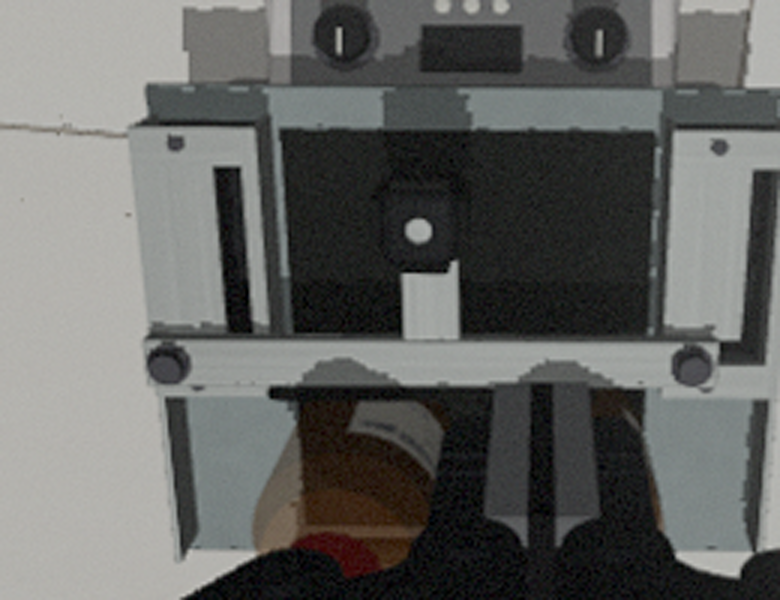

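```bash
python3 - <<'E'
from h import *
print(close_job())
E
```

```text
the job is handed in; nothing more can be done
None
```

The bar is fully home in the locking end of the slots. I handed the job in at about 13 s of robot time, with the arm raised and touching nothing.

- **Push away:** I pushed the handle's front face with shut fingers, about 40 mm, bottles along with it. It stalled at the far end of the slots with about 23 N sideways and no further motion.
- **Push right:** I backed off, went round to the left face and pushed right. The bar stalled at about 20 N.
- **Last checks:** The top and wrist pictures put the bar about 24–26 mm across, against the 24 mm nominal. The left pin in the top view gave only about 21 mm, a coarse reading from that picture. Both pins are at the locking end. The top view shows both bottles upright, and the bystanders in view near the shaker have not moved. I did not measure the tins, timer and beaker by the moisture analyser. I also did not measure the bottles' 4 mm clearance to the back stop.

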